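# Index the cell turntable to its next station

## Task

Turn the pouch-cell turntable to its next station: pull out its spring index plunger by the red knob, swing the stage anticlockwise (seen from above) to the next hole and let the plunger spring fully home there so that the stage is locked. Do not press on the two upright cells, and leave undisturbed the vial, the weight and the clip that stand round it.

Things in the scene. Friction and masses are not known exactly. Their poses are not given: they have to be found in the camera images.
- stage_axis (a point): Point on the vertical turning axis of the stage, at the top face of its aluminium carrier plate, 62 mm above the worktop; z up. The stage is that rectangular plate, 148 x 174 x 8 mm, with all it carries: two upright cells and, on one long edge, the index plunger.
- index_base: Grey round base plate of the turntable, 190 mm across, fixed to the worktop; origin on the turning axis at worktop height. Two heavy segments under the stage form a conical track for the plunger's 8 mm pin: the first hole is in the steel one, the next in the brass one; there is no other hole between. The holes are 9.8 mm wide, so a locked stage has about 2 degrees of play.
- plunger_knob (a point): Middle of the plunger's red round knob, 24 mm diameter, 28 mm long. Its z axis is the pull direction: outward from the stage axis and up, 40 degrees from vertical; its y axis is level, along the knob's path as the stage turns. 97 mm from the stage axis and 72 mm above the worktop when home. Below the knob: a sleeve 18 mm across, and 13 mm down a block 30 mm wide. Come in along its axis.
- plunger (a joint): How far the plunger is pulled out along its axis, in m: 0 = pin fully home in a hole (its start), about 0.009 = pin tip resting on the track between holes, 0.016 = end of travel; the pin is clear of its hole from 0.011. A spring draws it home with about 6 N at 0 and 14 N at the end. Out of its hole it bares a yellow band under the knob.
- stage (a joint): Stage angle, rad: 0 at the start, locked in the first hole; grows anticlockwise seen from above; stops at -0.35 and 1.32; friction of 0.12 N m holds it. The next hole lies between 0.84 and 1.19, differs each time and is hidden under the stage: feel for it. Let down on the track past the first hole, the pin rides along as the knob is pushed, snaps into the hole, and the stage then stands firm.
- cell_front: White upright pouch cell, 4 x 162 x 114 mm, fixed on the stage next to the plunger, 27 mm behind the knob's middle (nearer the axis): a gripper pointing straight down has no room there. Origin at the middle of its lower edge, 62 mm above the worktop; x along its thickness, y along its width.
- cell_back: White upright pouch cell, 4 x 162 x 114 mm, fixed on the far side of the stage; origin at the middle of its lower edge, 62 mm above the worktop.
- vial_center (a point): Centre, half-way up, of a loose sample vial, 24 mm diameter, 60 mm tall, standing beside the turntable. Bystander.
- weight_center (a point): Centre, half-way up, of a loose steel calibration weight, 21 mm diameter, 36 mm tall, standing in front of the turntable. Bystander.
- clip_center (a point): Centre of the black body of a loose binder clip, 18 x 32 mm and 22 mm high (56 mm with its wire handles), standing beside the turntable. Bystander.

How it is judged:
By the outcome, as a careful person would: the job done as asked, in the order asked, and still so for the second after the job is handed in, with the robot touching nothing.
It also fails if it takes over 46 s, if anything falls off the work surface, if the arm or the gripper's body presses on something with over 40 N, if the wrist force passes 120 N, or if a joint passes its speed limit or range.

## Robot

A 6-joint arm with a two-finger parallel gripper is mounted at the origin on a cart in front of the work surface, level with it; the furniture and walls round the work are solid. World frame = base frame: x ahead of the robot, y to its left, z up, the work surface at z = 0. Lengths are in m, angles in rad, forces in N, time in s.
With the tool pointing down it reaches from about 0.3 to 0.875 m from the base axis. Payload 6.4 kg.
Tool frame: the origin (TCP) lies between the finger pads; the fingertips stand ctrl.tip_extent ahead of it and the grasp point (between the pads) is the TCP (ctrl.tip_extent is the distance from the TCP to the fingertips, in m); z points along the fingers, y is the line along which they close (so a half turn about z gives the same grasp; the last joint's range is limited). The gripper opens to 85 mm and grips with 20 to 120 N. Pads are 22 mm wide; open, the fingers measure 114 mm over their backs; the gripper's body (76 mm by 85 mm) begins 54 mm behind the grasp point. The pads swing forward as they close: fully open they stand 13 mm farther back than shut.
Start: joints at [0.927, 0.181, 1.607, -0, 1.354, -0.206], TCP at [0.244, 0.521, 0.25] pointing down, gripper open.
Joint ranges: [-2.99, 2.99], [-0.89, 2.07], [0.3, 2.58], [-1.14, 4.28], [0, 2.63], [-3.12, 3.12]. Speed limits (rad/s): [2.57, 2.57, 3.01, 3.14, 3.14, 3.14].

## Interface

Orientations are given as a unit quaternion [w, x, y, z].
In Python, from bench import ctrl gives the robot as it stands.
- The arm moves only by the tool send_rows, never from a script. Its arguments are lists of equal length, an entry for each row: "dr": the turn, a rotation vector about the tool's x, y, z in units of 6 degrees (1.0 is 6 degrees), a list of three; "xyz": the shift along the tool's x, y, z in cm, a list of three; "jaw": the opening in per cent of the stroke, from 0 (shut) to 100 (fully open). In form: {"dr": [[wx, wy, wz], ...], "xyz": [[dx, dy, dz], ...], "jaw": [jaw, ...]}. A call has exactly 8 rows; each row is the pose to reach, as a shift and turn from the pose commanded when the call began, along the tool's axes at that moment; what a row does not reach only later rows make up. A row lasts 1/8 s, in which the tool goes at most 62.5 mm and 10.7 degrees, less where a joint would pass 70% of its speed; a pose out of reach is approached as far as the arm can. A call with a gripper value outside its range is refused whole. The fingers move at their own pace and stop on an object; the grip force is fixed at half the most. Time passes only in rows, so rows that repeat a pose let the fingers close, or fill a call up. It gives the time, the measured TCP pose, the force, the opening and the grip force at its end, in the units of the state.
- ctrl.get_obs(): the state, without advancing time (a new reading comes with each control period).
- ctrl.camera(name): name is "side" or "top"; returns the picture (400x640x3 uint8, red, green, blue); there is no depth.
- ctrl.calibration(name): a dict with "camera_matrix" (3x3 intrinsics, pixels), "world_from_camera" (4x4, takes a point from camera to world coordinates). Camera axes: x right, y up, looking along -z (the intrinsics and any distortion apply to the point x, -y, -z); pixel columns grow to the right and rows downward; lengths in m; the calibration is good to about 2 mm. A picture is of the moment at which its call begins. calibration takes no time and is no camera call.
- ctrl.hand_in(): hands the job in; it is judged then, once.
The state is a dict: "time_s": time; "q": joint angles; "dq": joint speeds; "joint_efforts": joint torques, N m; "eef_pos": TCP position; "eef_rot": TCP orientation; "wrist_force": force on the tool from outside, world axes, zero at the start; "torque": the same for the moment, N m; "opening": opening from 0.0 (shut) to 1.0 (fully open); "grasp_force": force on a finger pad.
Only numpy, scipy, OpenCV 4.12 (cv2) and the standard library are available. Lean on these libraries where they do the work, as an engineer would, in place of code of your own. Each camera call takes 0.05 s, during which the arm holds its last target. There are 200 camera calls.

## Working session

There is one attempt and no reset: what is moved stays moved. The work goes in short steps, Python scripts to look and compute and a tool call to move; the robot and the scene stay as the last step left them, time stands still between calls to the robot, and variables do not carry over. Pictures are saved under pics/ and viewed, at most 10 in all, crops included, and the job is handed in when it is done.

Besides the shell and the picture viewer there is one more tool, called after "Request:" by a JSON object that holds its "op" and its "data". send_rows: Moves the arm, as the interface text tells. Its arguments: {"type":"object","properties":{"dr":{"type":"array","items":{"type":"array","items":{"type":"number"}}},"xyz":{"type":"array","items":{"type":"array","items":{"type":"number"}}},"jaw":{"type":"array","items":{"type":"number"}}},"required":["dr","xyz","jaw"]}

```bash
mkdir -p pics; ls
python3 - <<'E'
from bench import ctrl
import cv2
for n in("side","top"):
    cv2.imwrite(f"pics/{n}0.png",ctrl.camera(n)[:,:,::-1])
    c=ctrl.calibration(n);print(n,{k:v.round(3).tolist() if hasattr(v,'round') else v for k,v in c.items()})
print(ctrl.get_obs(),ctrl.tip_extent)
E
```

```text
pics
side {'camera_matrix': [[497.216, 0.0, 323.43], [0.0, 497.216, 200.329], [0.0, 0.0, 1.0]], 'world_from_camera': [[0.996, 0.059, -0.06, 0.537], [-0.084, 0.71, -0.699, -0.656], [0.002, 0.702, 0.713, 0.677], [0.0, 0.0, 0.0, 1.0]]}
top {'camera_matrix': [[371.633, 0.0, 323.222], [0.0, 371.633, 200.094], [0.0, 0.0, 1.0]], 'world_from_camera': [[-0.019, 0.995, -0.099, 0.511], [-1.0, -0.02, -0.006, -0.055], [-0.008, 0.099, 0.995, 0.907], [0.0, 0.0, 0.0, 1.0]]}
{'time_s': 0.1, 'q': array([ 9.26697002e-01,  1.81489778e-01,  1.60789809e+00, -4.73336982e-05,
        1.35382597e+00, -2.06283832e-01]), 'dq': array([-2.03099659e-05, -7.46843652e-04, -2.76800409e-03, -3.82051392e-04,
        4.27547538e-04,  2.67852639e-04]), 'joint_efforts': array([ 6.78082270e-04, -4.45877302e+01, -3.52237773e+01, -2.74812046e-04,
        4.18897573e-03, -2.14235648e-06]), 'eef_pos': array([0.24347596, 0.52038416, 0.24946607]), 'eef_rot': array([-3.13314746e-04,  2.17158503e-01,  9.76136019e-01, -7.47947746e-04]), 'wrist_force': array([-0.07541411, -1.02359376,  0.21990715]), 'torque': array([ 0.0029803 ,  0.00540592, -0.02781519]), 'grasp_force': 0.0, 'opening': 1.0008829400316013} 0.019
```

View pics/side0.png

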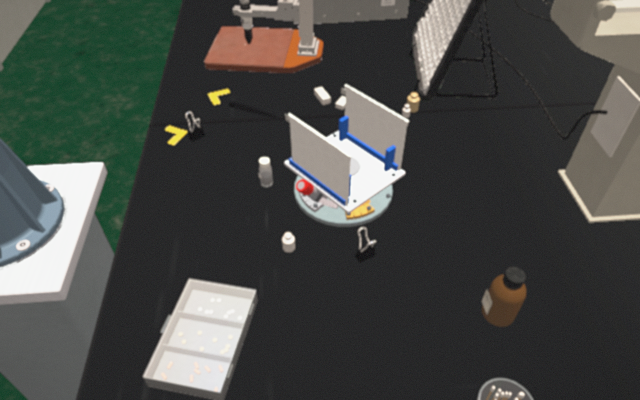

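View pics/top0.png

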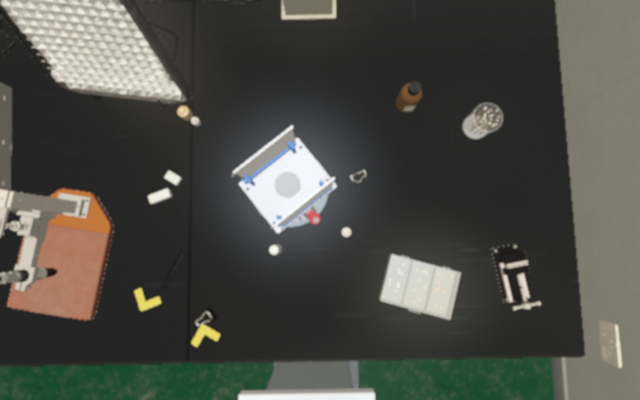

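Run:
```python
import cv2,numpy as np
a=cv2.imread("pics/side0.png")[75:265,235:425];b=cv2.imread("pics/top0.png")[115:265,220:380]
cv2.imwrite("pics/cs.png",cv2.resize(a,(600,600),interpolation=cv2.INTER_CUBIC))
cv2.imwrite("pics/ct.png",cv2.resize(b,(640,600),interpolation=cv2.INTER_CUBIC))
```

```text
(no output)
```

View pics/cs.png

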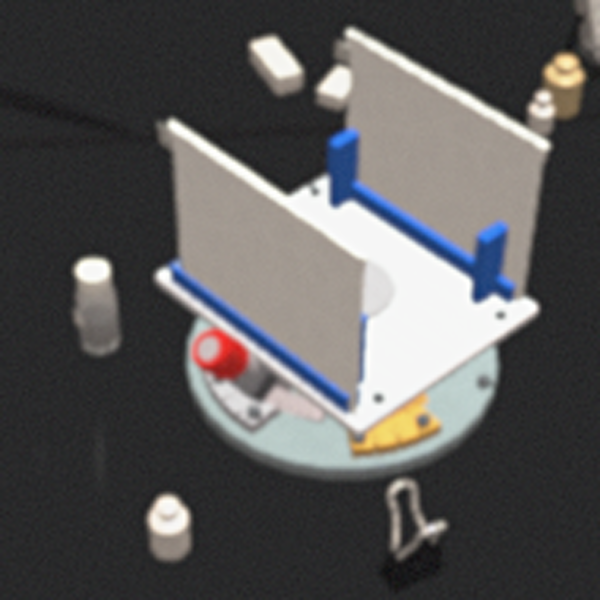

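View pics/ct.png

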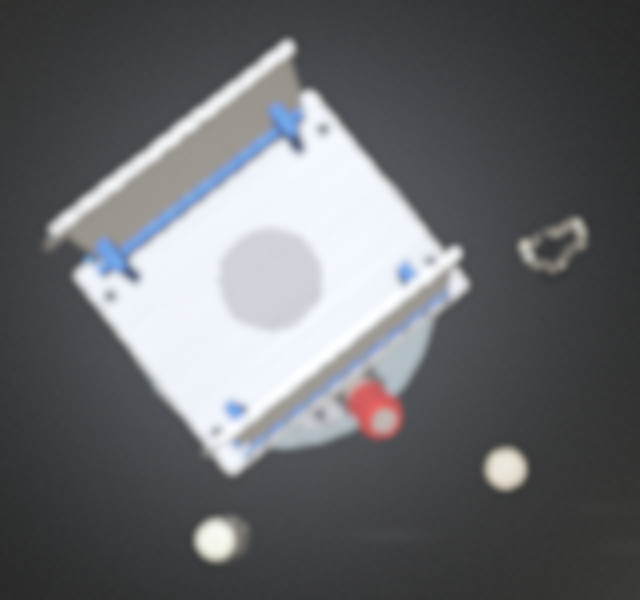

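```bash
cat > h.py <<'E'
from bench import ctrl
import numpy as np
def ray(n,u,v):
    c=ctrl.calibration(n);K=c["camera_matrix"];T=c["world_from_camera"]
    d=np.linalg.inv(K)@[u,v,1];return T[:3,3],T[:3,:3]@[d[0],-d[1],-d[2]]
def atz(n,u,v,z):
    o,d=ray(n,u,v);return o+d*(z-o[2])/d[2]
def proj(n,p):
    c=ctrl.calibration(n);q=np.linalg.inv(c["world_from_camera"])@[*p,1];q=c["camera_matrix"]@[q[0],-q[1],-q[2]];return q[:2]/q[2]
def T(u,v,z):return atz("top",220+u/4,115+v/4,z)
def S(u,v,z):return atz("side",235+u/3.158,75+v/3.158,z)
def tri(a,b):
    (o,d),(p,e)=a,b;d=d/np.linalg.norm(d);e=e/np.linalg.norm(e)
    s=np.linalg.lstsq(np.c_[d,-e],p-o,rcond=None)[0];A=o+d*s[0];B=p+e*s[1];return (A+B)/2,np.linalg.norm(A-B)
E
python3 - <<'E'
from h import *
np.set_printoptions(precision=4,suppress=True)
C=[T(u,v,.062) for u,v in((312,92),(468,287),(232,475),(75,273))];print(np.array(C),np.mean(C,0))
print([np.linalg.norm(C[i]-C[i-1]) for i in range(4)])
print("axis disc",T(271,279,.062), "knob",T(374,410,.072))
print("side corners",S(158,278,.062),S(360,430,.062),S(538,308,.062))
print("base side: l/r",S(187,360,.0),S(498,365,.0))
print("knobtri",tri(ray("top",220+384/4,115+420/4),ray("side",235+207/3.158,75+349/3.158)))
print("vial",T(217,540,.06),S(94,270,.06));print("weight",T(506,468,.036),S(168,503,.036));print("clip",T(553,245,.045),S(412,565,.011))
E
```

```text
[[ 0.741   0.0063  0.062 ]
 [ 0.6248 -0.0818  0.062 ]
 [ 0.5201  0.0544  0.062 ]
 [ 0.6376  0.1439  0.062 ]] [0.6309 0.0307 0.062 ]
[np.float64(0.172192062056556), np.float64(0.1457366414254407), np.float64(0.17178363529582888), np.float64(0.14766996644546374)]
axis disc [0.6318 0.0312 0.062 ] knob [ 0.5549 -0.027   0.072 ]
side corners [0.5251 0.0511 0.062 ] [ 0.6297 -0.082   0.062 ] [0.7447 0.0064 0.062 ]
base side: l/r [0.5395 0.0439 0.    ] [0.7307 0.0236 0.    ]
knobtri (array([ 0.5496, -0.0328,  0.0816]), np.float64(0.0017826523687489702))
vial [0.4837 0.0634 0.06  ] [0.4871 0.0638 0.06  ]
weight [ 0.5214 -0.1023  0.036 ] [ 0.5244 -0.1027  0.036 ]
clip [ 0.6509 -0.1327  0.045 ] [ 0.6534 -0.1359  0.011 ]
```

```bash
cat >> h.py <<'E'
from scipy.spatial.transform import Rotation as R
AX=np.array([.632,.031]);TH0=np.radians(217.5)
def pose(th,s,lag=0.,tilt=40):
    "TCP at knob: stage angle th, s m out along knob axis, lag m along tangent"
    a=TH0+th;r=np.array([np.cos(a),np.sin(a),0]);t=np.array([-np.sin(a),np.cos(a),0])
    k=np.radians(40);ax=np.sin(k)*r+np.cos(k)*np.array([0,0,1])
    p=np.array([*AX,.072])+.097*r+s*ax+lag*t
    z=-ax;return p,R.from_matrix(np.c_[t,t,t]*0+np.c_[np.cross(t,z),t,z])
def cur():
    o=ctrl.get_obs();return o["eef_pos"],R.from_quat(o["eef_rot"],scalar_first=True),o
def rel(goals,base=None):
    p,r=base or cur()[:2]
    for P,Q in goals:
        print("dr",((r.inv()*Q).as_rotvec(degrees=True)/6).round(2).tolist(),"xyz",(r.inv().apply(P-p)*100).round(2).tolist())
def where():
    p,r,o=cur();d=p[:2]-AX;f=o["wrist_force"]
    print("t",round(o["time_s"],2),"p",p.round(4),"z",r.as_matrix()[:,2].round(3),"F",f.round(1),"open",round(o["opening"],3),"g",round(o["grasp_force"],1),"q",o["q"].round(2))
E
python3 -c "
from h import *
where();rel([pose(0,.12)]);print(pose(0,.12)[0])"
```

```text
t 0.1 p [0.2435 0.5204 0.2495] z [-0.001 -0.001 -1.   ] F [-0.1 -1.   0.2] open 1.001 g 0.0 q [ 0.93  0.18  1.61 -0.    1.35 -0.21]
dr [-6.8, 4.14, 18.64] xyz [-47.92, -43.3, 8.61]
[ 0.4938498  -0.07500638  0.16392533]
```

Request:
{"op": "send_rows", "data": {"dr": [[-6.8,4.1,18.6],[-6.8,4.1,18.6],[-6.8,4.1,18.6],[-6.8,4.1,18.6],[-6.8,4.1,18.6],[-6.8,4.1,18.6],[-6.8,4.1,18.6],[-6.8,4.1,18.6]], "xyz": [[-47.9,-43.3,4],[-47.9,-43.3,4],[-47.9,-43.3,4],[-47.9,-43.3,4],[-47.9,-43.3,4],[-47.9,-43.3,4],[-47.9,-43.3,4],[-47.9,-43.3,4]], "jaw": [60,60,60,60,60,60,60,60]}}

```text
time_s: 1.1
eef_pos: [0.4377, 0.0584, 0.2196]
eef_rot: [-0.085, 0.773, 0.575, 0.255]
wrist_force: [0.4, -0.2, -0.0]
opening: 0.598
grasp_force: 0.0
```

```bash
python3 -c "
from h import *
where();rel([pose(0,.12)])"
```

```text
t 1.1 p [0.4377 0.0584 0.2196] z [ 0.297  0.424 -0.856] F [ 0.4 -0.2 -0. ] open 0.598 g 0.0 q [-0.53 -0.27  2.2   0.58  1.23 -0.45]
dr [-1.93, 1.18, 5.42] xyz [-12.85, 8.65, 0.77]
```

Request:
{"op": "send_rows", "data": {"dr": [[-1.93,1.18,5.42],[-1.93,1.18,5.42],[-1.93,1.18,5.42],[-1.93,1.18,5.42],[-1.93,1.18,5.42],[-1.93,1.18,5.42],[-1.93,1.18,5.42],[-1.93,1.18,5.42]], "xyz": [[-12.85,8.65,0.77],[-12.85,8.65,0.77],[-12.85,8.65,0.77],[-12.85,8.65,0.77],[-12.85,8.65,0.77],[-12.85,8.65,0.77],[-12.85,8.65,0.77],[-12.85,8.65,0.77]], "jaw": [60,60,60,60,60,60,60,60]}}

```text
time_s: 2.1
eef_pos: [0.4944, -0.0719, 0.1643]
eef_rot: [-0.11, 0.889, 0.306, 0.323]
wrist_force: [1.5, 0.9, 0.6]
opening: 0.599
grasp_force: 0.0
```

```bash
python3 -c "
from h import *
where();rel([pose(0,.12),pose(0,.05),pose(0,.005)])"
```

```text
t 2.1 p [ 0.4944 -0.0719  0.1643] z [ 0.506  0.393 -0.768] F [1.5 0.9 0.6] open 0.599 g 0.0 q [-0.81 -0.02  2.18  0.81  1.07 -0.34]
dr [-0.04, 0.02, 0.07] xyz [-0.2, 0.21, -0.12]
dr [-0.04, 0.02, 0.07] xyz [-0.19, 0.24, 6.88]
dr [-0.04, 0.02, 0.07] xyz [-0.17, 0.26, 11.38]
```

Request:
{"op": "send_rows", "data": {"dr": [[0,0,0],[0,0,0],[0,0,0],[0,0,0],[0,0,0],[0,0,0],[0,0,0],[0,0,0]], "xyz": [[0,0,1.5],[0,0,3],[0,0,4.5],[0,0,6],[0,0,7],[0,0,7],[0,0,7],[0,0,7]], "jaw": [60,60,60,60,60,60,60,60]}}

```text
time_s: 3.1
eef_pos: [0.5298, -0.0453, 0.1106]
eef_rot: [-0.11, 0.889, 0.305, 0.323]
wrist_force: [0.6, -0.2, 0.6]
opening: 0.598
grasp_force: 0.0
```

Run:
```python
from h import *
import cv2
where();rel([pose(0,.05),pose(0,.005)])
s=ctrl.camera("side")[:,:,::-1]
t=ctrl.camera("top")[:,:,::-1]
a=cv2.resize(s[110:220,250:350],(400,440),interpolation=cv2.INTER_CUBIC)
b=cv2.resize(t[160:270,265:365],(400,440),interpolation=cv2.INTER_CUBIC)
cv2.imwrite("pics/near.png",np.hstack([a,b]))
```

```text
t 3.1 p [ 0.5298 -0.0453  0.1106] z [ 0.507  0.393 -0.768] F [ 0.6 -0.2  0.6] open 0.598 g 0.0 q [-0.7   0.15  2.14  0.91  0.91 -0.4 ]
dr [-0.03, 0.02, 0.05] xyz [-0.15, 0.17, -0.08]
dr [-0.03, 0.02, 0.05] xyz [-0.14, 0.18, 4.42]
```

View pics/near.png

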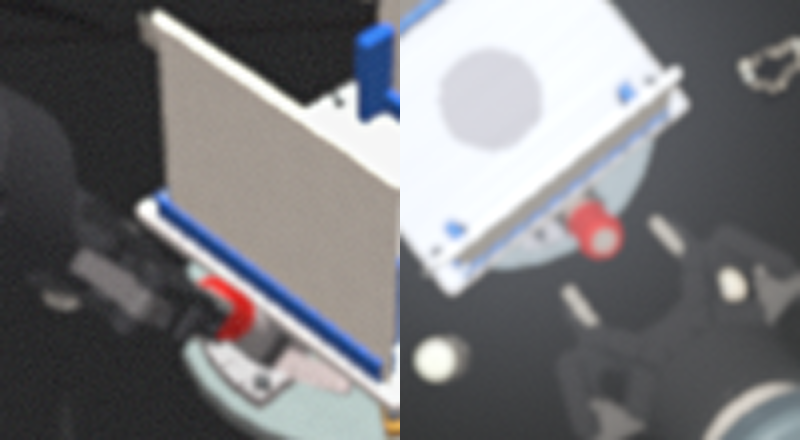

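Request:
{"op": "send_rows", "data": {"dr": [[0,0,0],[0,0,0],[0,0,0],[0,0,0],[0,0,0],[0,0,0],[0,0,0],[0,0,0]], "xyz": [[-0.1,0.25,0.8],[-0.1,0.25,1.6],[-0.1,0.25,2.4],[-0.1,0.25,3.2],[-0.1,0.25,3.8],[-0.1,0.25,4.3],[-0.1,0.25,4.4],[-0.1,0.25,4.4]], "jaw": [60,60,60,60,60,60,60,60]}}

```text
time_s: 4.2
eef_pos: [0.5528, -0.03, 0.0757]
eef_rot: [-0.11, 0.889, 0.305, 0.322]
wrist_force: [-0.2, 0.5, -0.4]
opening: 0.602
grasp_force: 0.0
```

Run:
```python
from h import *
import cv2
where();rel([pose(0,.005)])
s=ctrl.camera("side")[:,:,::-1]
t=ctrl.camera("top")[:,:,::-1]
a=cv2.resize(s[110:220,250:350],(400,440),interpolation=cv2.INTER_CUBIC)
b=cv2.resize(t[160:270,265:365],(400,440),interpolation=cv2.INTER_CUBIC)
cv2.imwrite("pics/near2.png",np.hstack([a,b]))
```

```text
t 4.2 p [ 0.5528 -0.03    0.0757] z [ 0.506  0.393 -0.768] F [-0.2  0.5 -0.4] open 0.602 g 0.0 q [-0.63  0.27  2.11  0.99  0.83 -0.44]
dr [-0.04, 0.02, 0.05] xyz [-0.01, -0.02, -0.02]
```

View pics/near2.png

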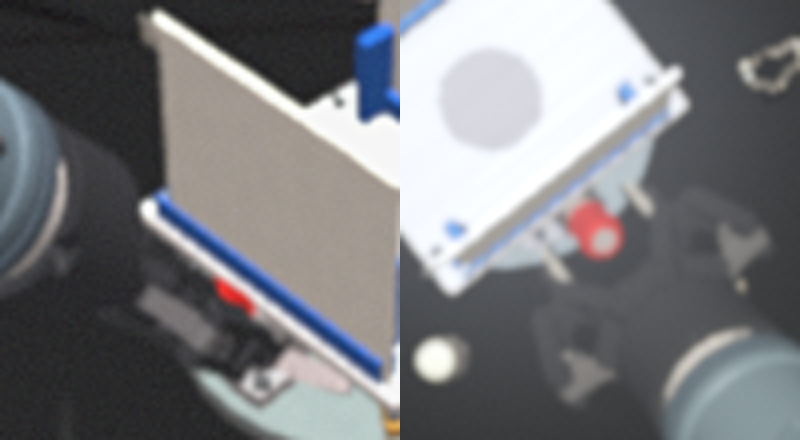

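Request:
{"op": "send_rows", "data": {"dr": [[0,0,0],[0,0,0],[0,0,0],[0,0,0],[0,0,0],[0,0,0],[0,0,0],[0,0,0]], "xyz": [[0,0,0],[0,0,0],[0,0,0],[0,0,0],[0,0,0],[0,0,0],[0,0,0],[0,0,0]], "jaw": [10,10,10,10,10,10,10,10]}}

```text
time_s: 5.3
eef_pos: [0.5529, -0.0304, 0.0761]
eef_rot: [-0.11, 0.889, 0.305, 0.323]
wrist_force: [-6.4, -3.3, 5.0]
opening: 0.256
grasp_force: 58.5
```

```bash
python3 -c "
from h import *
where();rel([pose(0,.005)])"
```

```text
t 5.3 p [ 0.5529 -0.0304  0.0761] z [ 0.506  0.393 -0.768] F [-6.4 -3.3  5. ] open 0.256 g 58.5 q [-0.63  0.27  2.11  0.99  0.83 -0.44]
dr [-0.03, 0.02, 0.05] xyz [-0.02, -0.06, 0.02]
```

Request:
{"op": "send_rows", "data": {"dr": [[0,0,0],[0,0,0],[0,0,0],[0,0,0],[0,0,0],[0,0,0],[0,0,0],[0,0,0]], "xyz": [[0,0,-0.3],[0,0,-0.6],[0,0,-0.9],[0,0,-1.2],[0,0,-1.4],[0,0,-1.4],[0,0,-1.4],[0,0,-1.4]], "jaw": [10,10,10,10,10,10,10,10]}}

```text
time_s: 6.3
eef_pos: [0.5458, -0.0352, 0.0861]
eef_rot: [-0.111, 0.889, 0.305, 0.322]
wrist_force: [8.6, 3.8, -8.1]
opening: 0.255
grasp_force: 59.3
```

Run:
```python
from h import *
import cv2
where();rel([pose(0,.019)]+[pose(x,.019) for x in np.linspace(.06,.36,6)])
s=ctrl.camera("side")[:,:,::-1]
t=ctrl.camera("top")[:,:,::-1]
a=cv2.resize(s[110:220,250:350],(400,440),interpolation=cv2.INTER_CUBIC)
b=cv2.resize(t[160:270,265:365],(400,440),interpolation=cv2.INTER_CUBIC)
cv2.imwrite("pics/pull.png",np.hstack([a,b]))
```

```text
t 6.3 p [ 0.5458 -0.0352  0.0861] z [ 0.506  0.393 -0.768] F [ 8.6  3.8 -8.1] open 0.255 g 59.3 q [-0.65  0.23  2.12  0.96  0.85 -0.43]
dr [-0.04, 0.02, 0.04] xyz [-0.02, -0.0, -0.07]
dr [0.33, 0.02, -0.4] xyz [-0.0, 0.65, -0.06]
dr [0.7, 0.02, -0.84] xyz [0.04, 1.31, -0.02]
dr [1.06, 0.02, -1.27] xyz [0.11, 1.95, 0.04]
dr [1.43, 0.02, -1.71] xyz [0.21, 2.6, 0.12]
dr [1.8, 0.02, -2.15] xyz [0.34, 3.23, 0.23]
dr [2.17, 0.02, -2.59] xyz [0.5, 3.85, 0.36]
```

View pics/pull.png

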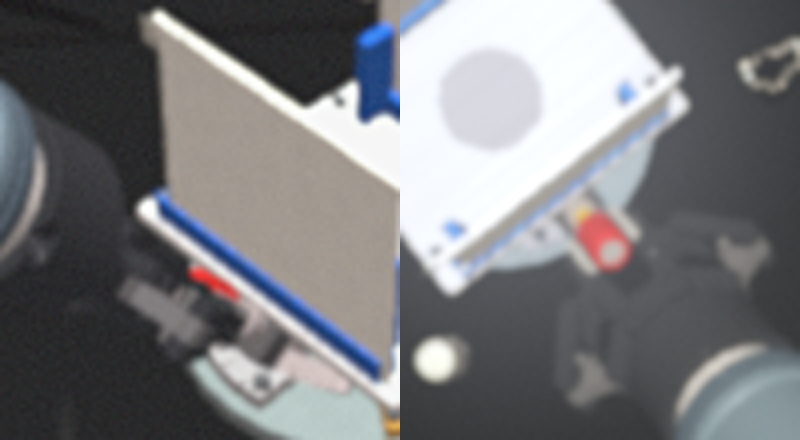

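Run:
```python
from h import *
rel([pose(x,.0195) for x in (.03,.08,.14,.2,.26,.32,.37,.40)],pose(0,.019))
```

```text
dr [0.18, -0.0, -0.22] xyz [0.0, 0.33, -0.05]
dr [0.49, -0.0, -0.59] xyz [0.03, 0.88, -0.03]
dr [0.86, -0.0, -1.02] xyz [0.08, 1.53, 0.02]
dr [1.23, -0.0, -1.46] xyz [0.17, 2.18, 0.09]
dr [1.6, -0.0, -1.9] xyz [0.28, 2.82, 0.19]
dr [1.96, -0.0, -2.34] xyz [0.43, 3.45, 0.31]
dr [2.27, -0.0, -2.71] xyz [0.57, 3.96, 0.43]
dr [2.46, 0.0, -2.93] xyz [0.66, 4.27, 0.51]
```

Request:
{"op": "send_rows", "data": {"dr": [[0.18,0,-0.22],[0.49,0,-0.59],[0.86,0,-1.02],[1.23,0,-1.46],[1.6,0,-1.9],[1.96,0,-2.34],[2.27,0,-2.71],[2.46,0,-2.93]], "xyz": [[0,0.33,-0.08],[0.03,0.88,-0.08],[0.08,1.53,-0.03],[0.17,2.18,0.04],[0.28,2.82,0.14],[0.43,3.45,0.26],[0.57,3.96,0.38],[0.66,4.27,0.46]], "jaw": [10,10,10,10,10,10,10,10]}}

```text
time_s: 7.4
eef_pos: [0.5785, -0.0637, 0.0861]
eef_rot: [-0.173, 0.811, 0.476, 0.294]
wrist_force: [7.2, 5.1, -9.8]
opening: 0.261
grasp_force: 59.7
```

Run:
```python
from h import *
where();rel([pose(.4,.019)]);import cv2
t=ctrl.camera("top")[:,:,::-1]
cv2.imwrite("pics/turn.png",cv2.resize(t[130:270,225:385],(640,560),interpolation=cv2.INTER_CUBIC))
```

```text
t 7.4 p [ 0.5785 -0.0637  0.0861] z [ 0.311  0.561 -0.768] F [ 7.2  5.1 -9.8] open 0.261 g 59.7 q [-0.67  0.43  1.83  0.77  1.15 -0.58]
dr [-0.06, 0.02, 0.04] xyz [0.0, -0.02, -0.06]
```

View pics/turn.png

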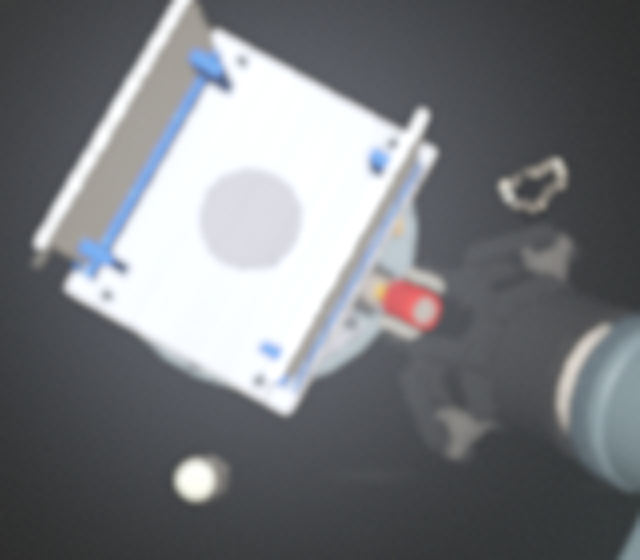

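Run:
```python
from h import *
rel([pose(x,s) for x,s in ((.45,.0195),(.5,.0195),(.55,.0195),(.6,.0195),(.63,.0195),(.63,.0175),(.63,.0155),(.63,.0152))],pose(.4,.0195))
```

```text
dr [0.31, -0.0, -0.37] xyz [0.01, 0.55, 0.01]
dr [0.61, -0.0, -0.73] xyz [0.04, 1.09, 0.04]
dr [0.92, -0.0, -1.1] xyz [0.09, 1.64, 0.08]
dr [1.23, -0.0, -1.46] xyz [0.17, 2.18, 0.14]
dr [1.41, -0.0, -1.68] xyz [0.22, 2.5, 0.19]
dr [1.41, -0.0, -1.68] xyz [0.22, 2.47, 0.38]
dr [1.41, -0.0, -1.68] xyz [0.22, 2.44, 0.58]
dr [1.41, -0.0, -1.68] xyz [0.22, 2.43, 0.61]
```

Request:
{"op": "send_rows", "data": {"dr": [[0.31,0,-0.37],[0.61,0,-0.73],[0.92,0,-1.1],[1.23,0,-1.46],[1.41,0,-1.68],[1.41,0,-1.68],[1.41,0,-1.68],[1.41,0,-1.68]], "xyz": [[0.01,0.55,0.01],[0.04,1.09,0.04],[0.09,1.64,0.08],[0.17,2.18,0.14],[0.22,2.5,0.19],[0.22,2.5,0.38],[0.22,2.5,0.55],[0.22,2.5,0.58]], "jaw": [10,10,10,10,10,10,10,10]}}

```text
time_s: 8.45
eef_pos: [0.6028, -0.0716, 0.0833]
eef_rot: [-0.206, 0.751, 0.565, 0.272]
wrist_force: [5.2, 0.8, -8.5]
opening: 0.255
grasp_force: 60.2
```

Run:
```python
from h import *
where();rel([pose(.63,.0148)])
```

```text
t 8.45 p [ 0.6028 -0.0716  0.0833] z [ 0.176  0.616 -0.768] F [ 5.2  0.8 -8.5] open 0.255 g 60.2 q [-0.63  0.55  1.65  0.68  1.29 -0.66]
dr [-0.05, 0.03, 0.03] xyz [0.02, -0.1, 0.0]
```

Request:
{"op": "send_rows", "data": {"dr": [[0,0,0],[0,0,0],[0,0,0],[0,0,0],[0,0,0],[0,0,0],[0,0,0],[0,0,0]], "xyz": [[0,0,0.05],[0,0,0.1],[0,0,0.1],[0,0,0.1],[0,0,0.1],[0,0,0.1],[0,0,0.1],[0,0,0.1]], "jaw": [10,10,34,34,34,34,34,34]}}

```text
time_s: 9.45
eef_pos: [0.6029, -0.0711, 0.0834]
eef_rot: [-0.206, 0.751, 0.566, 0.272]
wrist_force: [-0.6, 0.2, -1.3]
opening: 0.34
grasp_force: 0.0
```

Run:
```python
from h import *
where();rel([pose(.63,.0138)])
print()
rel([pose(x,.0138-.0045) for x in (.65,.67,.69,.71,.73,.74,.75,.76)],pose(.63,.0138))
```

```text
t 9.45 p [ 0.6029 -0.0711  0.0834] z [ 0.176  0.617 -0.767] F [-0.6  0.2 -1.3] open 0.34 g 0.0 q [-0.63  0.55  1.65  0.68  1.29 -0.66]
dr [-0.05, 0.02, 0.04] xyz [-0.03, -0.09, 0.08]

dr [0.12, 0.0, -0.15] xyz [0.0, 0.21, 0.45]
dr [0.25, 0.0, -0.29] xyz [0.01, 0.41, 0.46]
dr [0.37, 0.0, -0.44] xyz [0.01, 0.62, 0.46]
dr [0.49, 0.0, -0.59] xyz [0.03, 0.82, 0.47]
dr [0.61, 0.0, -0.73] xyz [0.04, 1.03, 0.48]
dr [0.68, 0.0, -0.8] xyz [0.05, 1.13, 0.49]
dr [0.74, -0.0, -0.88] xyz [0.06, 1.23, 0.5]
dr [0.8, 0.0, -0.95] xyz [0.07, 1.33, 0.51]
```

Request:
{"op": "send_rows", "data": {"dr": [[0.12,0,-0.15],[0.25,0,-0.29],[0.37,0,-0.44],[0.49,0,-0.59],[0.61,0,-0.73],[0.74,0,-0.88],[0.8,0,-0.95],[0.8,0,-0.95]], "xyz": [[0,0.2,0.2],[0.01,0.4,0.46],[0.01,0.62,0.46],[0.03,0.82,0.47],[0.04,1.03,0.48],[0.06,1.23,0.5],[0.07,1.33,0.51],[0.07,1.33,0.51]], "jaw": [34,34,34,34,34,34,34,34]}}

```text
time_s: 10.45
eef_pos: [0.616, -0.0706, 0.0792]
eef_rot: [-0.224, 0.712, 0.613, 0.257]
wrist_force: [-4.9, -0.7, 0.6]
opening: 0.338
grasp_force: 2.1
```

```bash
cat >> h.py <<'E'
def th():
    p,r,o=cur();y=r.as_matrix()[:,1];a=np.arctan2(p[1]-AX[1],p[0]-AX[0])
    print("th_tcp",round((a-TH0)%(2*np.pi),3),"th_yaw",round((np.arctan2(y[1],y[0])-np.pi/2-TH0)%(2*np.pi),3),"F_tangent",round(o["wrist_force"]@y,1))
E
python3 - <<'E'
from h import *
where();rel([pose(.76,.0095)]);th();print()
rel([pose(x,.0095) for x in (.77,.78,.79,.80,.81,.82,.83,.84)],pose(.76,.0095))
E
```

```text
t 10.45 p [ 0.616  -0.0706  0.0792] z [ 0.091  0.635 -0.767] F [-4.9 -0.7  0.6] open 0.338 g 2.1 q [-0.6   0.62  1.54  0.63  1.37 -0.71]
dr [-0.08, 0.01, 0.04] xyz [-0.01, -0.0, -0.02]
th_tcp 0.76 th_yaw 0.769 F_tangent -4.8

dr [0.06, -0.0, -0.07] xyz [0.0, 0.1, 0.0]
dr [0.12, -0.0, -0.15] xyz [0.0, 0.21, 0.0]
dr [0.18, 0.0, -0.22] xyz [0.0, 0.31, 0.0]
dr [0.25, -0.0, -0.29] xyz [0.01, 0.41, 0.01]
dr [0.31, -0.0, -0.37] xyz [0.01, 0.52, 0.01]
dr [0.37, -0.0, -0.44] xyz [0.01, 0.62, 0.01]
dr [0.43, -0.0, -0.51] xyz [0.02, 0.72, 0.02]
dr [0.49, 0.0, -0.59] xyz [0.03, 0.82, 0.02]
```

Request:
{"op": "send_rows", "data": {"dr": [[0.06,0,-0.07],[0.12,0,-0.15],[0.18,0,-0.22],[0.25,0,-0.29],[0.31,0,-0.37],[0.37,0,-0.44],[0.43,0,-0.51],[0.49,0,-0.59]], "xyz": [[0,0.1,0],[0,0.2,0],[0,0.3,0],[0.01,0.4,0.01],[0.01,0.52,0.01],[0.01,0.62,0.01],[0.02,0.72,0.02],[0.03,0.82,0.02]], "jaw": [34,34,34,34,34,34,34,34]}}

```text
time_s: 11.45
eef_pos: [0.6241, -0.0718, 0.0793]
eef_rot: [-0.234, 0.687, 0.641, 0.248]
wrist_force: [-6.3, -0.1, -0.3]
opening: 0.336
grasp_force: 2.9
```

Run:
```python
from h import *
where();rel([pose(.84,.0095)]);th()
```

```text
t 11.45 p [ 0.6241 -0.0718  0.0793] z [ 0.041  0.64  -0.767] F [-6.3 -0.1 -0.3] open 0.336 g 2.9 q [-0.58  0.66  1.48  0.6   1.42 -0.74]
dr [-0.08, 0.02, 0.04] xyz [-0.0, 0.01, 0.0]
th_tcp 0.839 th_yaw 0.849 F_tangent -6.3
```

Request:
{"op": "send_rows", "data": {"dr": [[0.06,0,-0.07],[0.06,0,-0.07],[0.12,0,-0.15],[0.12,0,-0.15],[0.18,0,-0.22],[0.25,0,-0.29],[0.31,0,-0.37],[0.31,0,-0.37]], "xyz": [[0,0.07,0],[0,0.14,0],[0,0.2,0],[0,0.27,0],[0.01,0.34,0.01],[0.01,0.41,0.01],[0.01,0.47,0.01],[0.01,0.52,0.01]], "jaw": [34,34,34,34,34,34,34,34]}}

```text
time_s: 12.45
eef_pos: [0.629, -0.0721, 0.0793]
eef_rot: [-0.241, 0.671, 0.658, 0.242]
wrist_force: [-7.1, -1.3, 0.2]
opening: 0.338
grasp_force: 3.8
```

Run:
```python
from h import *
rel([pose(.89,.0095)]);th()
```

```text
dr [-0.09, 0.01, 0.04] xyz [-0.0, 0.03, 0.0]
th_tcp 0.887 th_yaw 0.899 F_tangent -7.1
```

Request:
{"op": "send_rows", "data": {"dr": [[0.06,0,-0.07],[0.06,0,-0.07],[0.12,0,-0.15],[0.12,0,-0.15],[0.18,0,-0.22],[0.25,0,-0.29],[0.31,0,-0.37],[0.31,0,-0.37]], "xyz": [[0,0.07,0],[0,0.14,0],[0,0.2,0],[0,0.27,0],[0.01,0.34,0.01],[0.01,0.41,0.01],[0.01,0.47,0.01],[0.01,0.52,0.01]], "jaw": [34,34,34,34,34,34,34,34]}}

```text
time_s: 13.45
eef_pos: [0.6348, -0.0728, 0.0799]
eef_rot: [-0.246, 0.654, 0.675, 0.236]
wrist_force: [-7.5, -3.0, 3.3]
opening: 0.343
grasp_force: 3.6
```

Run:
```python
from h import *
rel([pose(.94,.0095)]);th()
```

```text
dr [-0.08, 0.02, 0.05] xyz [0.01, -0.04, 0.1]
th_tcp 0.944 th_yaw 0.949 F_tangent -7.6
```

```bash
cat >> h.py <<'E'
import cv2
def look():
    for n in("top","side"):
        im=ctrl.camera(n);h=cv2.cvtColor(im,cv2.COLOR_RGB2HSV).astype(int);c=(int(proj(n,cur()[0])[0]),int(proj(n,cur()[0])[1]))
        m=np.zeros(h.shape[:2],bool);m[c[1]-25:c[1]+25,c[0]-25:c[0]+25]=1
        red=m&((h[...,0]<6)|(h[...,0]>172))&(h[...,1]>130)&(h[...,2]>90)
        yel=m&(h[...,0]>15)&(h[...,0]<32)&(h[...,1]>100)&(h[...,2]>100)
        print(n,"tcp",c,"red",red.sum(),np.argwhere(red).mean(0)[::-1].round(1) if red.any() else "","yel",yel.sum(),np.argwhere(yel).mean(0)[::-1].round(1) if yel.any() else "")
E
python3 - <<'E'
from h import *
look();where();th();rel([pose(.94,.0095)])
for s in(0,.009):print([proj("top",pose(.9,s)[0]).round(1),proj("top",pose(.94,s)[0]).round(1)])
E
```

```text
top tcp (333, 181) red 40 [330.  182.8] yel 1 [324. 185.]
side tcp (351, 199) red 0  yel 0 
t 13.55 p [ 0.6348 -0.0728  0.08  ] z [-0.023  0.641 -0.767] F [-5.9 -3.3  2.7] open 0.339 g 3.2 q [-0.56  0.71  1.4   0.56  1.49 -0.77]
th_tcp 0.944 th_yaw 0.949 F_tangent -6.1
dr [-0.07, 0.02, 0.05] xyz [0.01, -0.04, 0.1]
[array([330.1, 183.9]), array([330.1, 182.2])]
[array([332.7, 183.4]), array([332.7, 181.6])]
```

Run:
```python
from h import *
t=ctrl.camera("top")[:,:,::-1]; s=ctrl.camera("side")[:,:,::-1]
cv2.imwrite("pics/chk.png",np.hstack([cv2.resize(t[140:220,290:370],(400,400),interpolation=cv2.INTER_CUBIC),cv2.resize(s[150:230,300:380],(400,400),interpolation=cv2.INTER_CUBIC)]))
for f,th_ in(("top0",0),):
    h=cv2.cvtColor(cv2.imread(f"pics/{f}.png"),cv2.COLOR_BGR2HSV).astype(int)
    red=((h[...,0]<6)|(h[...,0]>172))&(h[...,1]>130)&(h[...,2]>90);red[:200]=0;red[235:]=0;red[:,:290]=0;red[:,340:]=0
    print(red.sum(),np.argwhere(red).mean(0)[::-1],proj("top",pose(0,0)[0]))
```

```text
43 [311.86046512 215.39534884] [313.95674354 217.40588028]
```

View pics/chk.png

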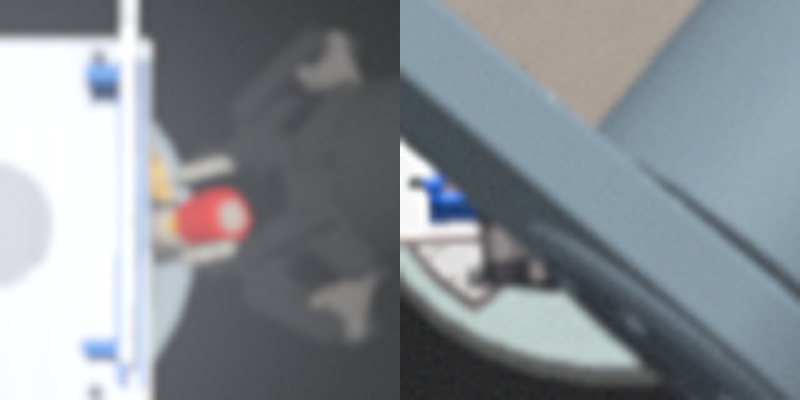

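Request:
{"op": "send_rows", "data": {"dr": [[0.06,0,-0.07],[0.06,0,-0.07],[0.12,0,-0.15],[0.12,0,-0.15],[0.18,0,-0.22],[0.25,0,-0.29],[0.31,0,-0.37],[0.31,0,-0.37]], "xyz": [[0,0,-0.15],[0,0.1,-0.2],[0,0.2,-0.2],[0,0.27,-0.2],[0.01,0.34,-0.2],[0.01,0.41,-0.2],[0.01,0.47,-0.2],[0.01,0.52,-0.2]], "jaw": [34,34,34,34,34,34,34,34]}}

```text
time_s: 14.65
eef_pos: [0.6406, -0.0731, 0.0815]
eef_rot: [-0.252, 0.637, 0.692, 0.23]
wrist_force: [-5.0, -0.8, -3.4]
opening: 0.339
grasp_force: 2.4
```

Run:
```python
from h import *
rel([pose(.99,.0115)]);where();th();look()
for s in(0,.009):print([proj("top",pose(.95,s)[0]).round(1),proj("top",pose(1.,s)[0]).round(1)])
```

```text
dr [-0.07, 0.01, 0.06] xyz [-0.04, -0.09, 0.05]
t 14.65 p [ 0.6406 -0.0731  0.0815] z [-0.055  0.639 -0.767] F [-5.  -0.8 -3.4] open 0.339 g 2.4 q [-0.55  0.73  1.35  0.54  1.52 -0.79]
th_tcp 0.999 th_yaw 1.0 F_tangent -5.0
top tcp (333, 178) red 40 [330.  180.2] yel 0 
side tcp (355, 198) red 0  yel 54 [349.4 214.2]
[array([330.1, 181.7]), array([329.9, 179.6])]
[array([332.7, 181.1]), array([332.5, 178.9])]
```

Request:
{"op": "send_rows", "data": {"dr": [[0.06,0,-0.07],[0.06,0,-0.07],[0.12,0,-0.15],[0.12,0,-0.15],[0.18,0,-0.22],[0.25,0,-0.29],[0.31,0,-0.37],[0.31,0,-0.37]], "xyz": [[0,0.07,0],[0,0.14,0],[0,0.2,0],[0,0.27,0],[0.01,0.34,0.01],[0.01,0.41,0.01],[0.01,0.47,0.01],[0.01,0.52,0.01]], "jaw": [34,34,34,34,34,34,34,34]}}

```text
time_s: 15.75
eef_pos: [0.6462, -0.0728, 0.0817]
eef_rot: [-0.257, 0.619, 0.707, 0.224]
wrist_force: [0.5, 0.9, 0.2]
opening: 0.339
grasp_force: 0.0
```

Run:
```python
from h import *
rel([pose(1.04,.0115)]);th();look()
```

```text
dr [-0.07, 0.02, 0.07] xyz [-0.03, -0.13, 0.09]
th_tcp 1.053 th_yaw 1.05 F_tangent 0.6
top tcp (333, 176) red 24 [327.5 177. ] yel 0 
side tcp (358, 198) red 0  yel 153 [353.3 212.5]
```

Request:
{"op": "send_rows", "data": {"dr": [[0,0,0],[0.06,0,-0.07],[0.06,0,-0.07],[0.12,0,-0.15],[0.12,0,-0.15],[0.18,0,-0.22],[0.18,0,-0.22],[0.18,0,-0.22]], "xyz": [[0,0.05,0],[0,0.1,0],[0,0.15,0],[0,0.2,0],[0,0.25,0],[0,0.3,0],[0,0.3,0],[0,0.3,0]], "jaw": [34,34,34,34,34,34,34,34]}}

```text
time_s: 16.85
eef_pos: [0.6487, -0.0722, 0.0814]
eef_rot: [-0.261, 0.608, 0.716, 0.22]
wrist_force: [0.1, 0.2, 0.2]
opening: 0.339
grasp_force: 0.0
```

Run:
```python
from h import *
rel([pose(1.07,.0115)]);where();th();look()
t=ctrl.camera("top")[:,:,::-1]
np.save("pics/t.npy",t)
```

```text
dr [-0.07, 0.01, 0.06] xyz [-0.03, -0.07, 0.06]
t 16.85 p [ 0.6487 -0.0722  0.0814] z [-0.105  0.633 -0.767] F [0.1 0.2 0.2] open 0.339 g 0.0 q [-0.53  0.77  1.29  0.52  1.57 -0.82]
th_tcp 1.077 th_yaw 1.079 F_tangent 0.2
top tcp (332, 175) red 26 [327.3 177.1] yel 0 
side tcp (359, 198) red 0  yel 173 [354.9 212.3]
```

Request:
{"op": "send_rows", "data": {"dr": [[0,0,0],[0.06,0,-0.07],[0.06,0,-0.07],[0.12,0,-0.15],[0.12,0,-0.15],[0.18,0,-0.22],[0.18,0,-0.22],[0.18,0,-0.22]], "xyz": [[0,0.05,0],[0,0.1,0],[0,0.15,0],[0,0.2,0],[0,0.25,0],[0,0.3,0],[0,0.3,0],[0,0.3,0]], "jaw": [34,34,34,34,34,34,34,34]}}

```text
time_s: 18.0
eef_pos: [0.6515, -0.0717, 0.0814]
eef_rot: [-0.264, 0.598, 0.725, 0.217]
wrist_force: [-1.4, 0.2, 0.9]
opening: 0.343
grasp_force: 1.1
```

Run:
```python
from h import *
where();th();look()
t=ctrl.camera("top")[:,:,::-1]; s=ctrl.camera("side")[:,:,::-1]
cv2.imwrite("pics/chk2.png",np.hstack([cv2.resize(t[140:220,290:370],(400,400),interpolation=cv2.INTER_CUBIC),cv2.resize(s[150:230,300:380],(400,400),interpolation=cv2.INTER_CUBIC)]))
```

```text
t 18.0 p [ 0.6515 -0.0717  0.0814] z [-0.124  0.63  -0.767] F [-1.4  0.2  0.9] open 0.343 g 1.1 q [-0.52  0.78  1.26  0.51  1.59 -0.83]
th_tcp 1.104 th_yaw 1.109 F_tangent -1.3
top tcp (332, 173) red 19 [327.4 176.3] yel 0 
side tcp (361, 198) red 0  yel 201 [356.1 211.9]
```

Request:
{"op": "send_rows", "data": {"dr": [[0,0,0],[0.06,0,-0.07],[0.06,0,-0.07],[0.12,0,-0.15],[0.12,0,-0.15],[0.18,0,-0.22],[0.18,0,-0.22],[0.18,0,-0.22]], "xyz": [[0,0.05,0],[0,0.1,0],[0,0.15,0],[0,0.2,0],[0,0.25,0],[0,0.25,0],[0,0.25,0],[0,0.25,0]], "jaw": [34,34,34,34,34,34,34,34]}}

```text
time_s: 19.2
eef_pos: [0.6526, -0.0712, 0.0813]
eef_rot: [-0.269, 0.586, 0.734, 0.212]
wrist_force: [-8.2, -0.1, 3.8]
opening: 0.338
grasp_force: 4.5
```

Run:
```python
from h import *
where();th();look()
t=ctrl.camera("top")[:,:,::-1]; s=ctrl.camera("side")[:,:,::-1]
cv2.imwrite("pics/chk2.png",np.hstack([cv2.resize(t[140:220,290:370],(400,400),interpolation=cv2.INTER_CUBIC),cv2.resize(s[150:230,300:380],(400,400),interpolation=cv2.INTER_CUBIC)]))
```

```text
t 19.2 p [ 0.6526 -0.0712  0.0813] z [-0.146  0.626 -0.766] F [-8.2 -0.1  3.8] open 0.338 g 4.5 q [-0.52  0.8   1.24  0.49  1.61 -0.85]
th_tcp 1.115 th_yaw 1.141 F_tangent -8.1
top tcp (332, 173) red 19 [327.4 175.8] yel 0 
side tcp (362, 197) red 0  yel 222 [357.2 211.7]
```

Request:
{"op": "send_rows", "data": {"dr": [[0,0,0],[0,0,0],[0,0,0],[0,0,0],[0,0,0],[0,0,0],[0,0,0],[0,0,0]], "xyz": [[0,-0.3,0],[0,-0.5,0],[0,-0.5,0],[0,-0.5,-1],[0,-0.5,-3],[0,-0.5,-5],[0,-0.5,-8],[0,-0.5,-11]], "jaw": [34,40,45,45,45,45,45,45]}}

```text
time_s: 20.4
eef_pos: [0.6654, -0.1429, 0.1679]
eef_rot: [-0.266, 0.587, 0.734, 0.213]
wrist_force: [-0.1, 0.1, -0.1]
opening: 0.451
grasp_force: 0.0
```

Request:
{"op": "send_rows", "data": {"dr": [[0,0,0],[0,0,0],[0,0,0],[0,0,0],[0,0,0],[0,0,0],[0,0,0],[0,0,0]], "xyz": [[0,0,-3],[0,0,-6],[0,0,-9],[0,0,-11],[0,0,-12],[0,0,-12],[0,0,-12],[0,0,-12]], "jaw": [45,45,45,45,45,45,45,45]}}

```text
time_s: 21.4
eef_pos: [0.6817, -0.2155, 0.257]
eef_rot: [-0.268, 0.587, 0.734, 0.213]
wrist_force: [-0.1, 0.5, -0.3]
opening: 0.451
grasp_force: 0.0
```

Run:
```python
from h import *
where()
t=ctrl.camera("top")[:,:,::-1]; s=ctrl.camera("side")[:,:,::-1]
cv2.imwrite("pics/fin.png",np.hstack([cv2.resize(t[125:265,245:385],(400,400),interpolation=cv2.INTER_CUBIC),cv2.resize(s[130:260,270:400],(400,400),interpolation=cv2.INTER_CUBIC)]))
```

```text
t 21.4 p [ 0.6817 -0.2155  0.257 ] z [-0.144  0.626 -0.766] F [-0.1  0.5 -0.3] open 0.451 g 0.0 q [-0.65  0.81  0.85  0.47  2.01 -0.79]
```

View pics/fin.png

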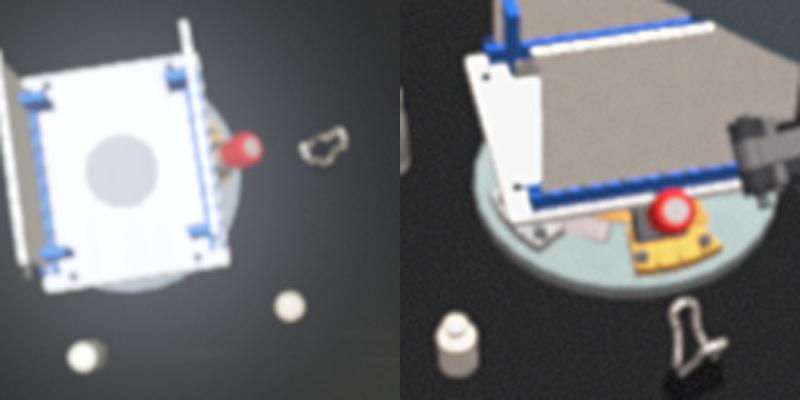

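Run:
```python
from h import *
p,e=tri(ray("top",333.2,176.8),ray("side",361,198.6));d=p[:2]-AX
print(p,e,"r",np.linalg.norm(d),"th",(np.arctan2(d[1],d[0])-TH0)%(2*np.pi))
for s in(0,.009):
    q=pose(1.08,.014+s)[0];print(s,q,proj("top",q),proj("side",q))
```

```text
[ 0.64770059 -0.07321004  0.08140438] 0.005480332493276934 r 0.10538614911719507 th 1.065836067417953
0 [ 0.64927487 -0.07358189  0.08272462] [333.37239998 174.7847441 ] [360.38823446 198.39613892]
0.009 [ 0.65021768 -0.07928964  0.08961902] [335.98619033 173.7972618 ] [361.64078428 197.87193115]
```

Knob face height 81 mm and radius 105 mm match the home position (83 / 106 mm), the bystanders are unmoved, and the push test was firm. Handing in.

```bash
python3 -c "
from bench import ctrl
print(ctrl.hand_in())"
```

```text
the job is handed in; nothing more can be done
None
```

The stage is turned anticlockwise about 1.07 rad to its next hole and locked: the knob's measured position matches plunger home, the stage held firm under an 8 N push, the vial, weight and clip look undisturbed, and I handed the job in at about 21.5 s (no verdict returned).

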